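# Refit the lid of a water bath with its hinge pin

## Robot

A 6-joint arm with a two-finger parallel gripper is mounted at the origin on a cart in front of the work surface, level with it; the furniture and walls round the work are solid. World frame = base frame: x ahead of the robot, y to its left, z up, the work surface at z = 0. Lengths are in mm, angles in rad, forces in N, time in s.
With the tool pointing down it reaches from about 400 to 825 mm from the base axis. Payload 7 kg.
Tool frame: the origin (TCP) lies at the very end of the fingers, on their centre line; the grasp point (between the pads) lies 19 mm behind it; z points along the fingers, x is the direction in which the jaws open and shut, and the axes are right-handed (so a half turn about z gives the same grasp; the last joint's range is limited). The gripper opens to 85 mm and grips with 20 to 120 N. Pads are 22 mm wide; open, the fingers measure 114 mm over their backs; the gripper's body (76 mm by 85 mm) begins 54 mm behind the grasp point. The pads swing forward as they close: fully open they stand 13 mm farther back than shut.
Start: joints at [1.505, 0.359, 0.012, 0, -1.224, -0.288], TCP at [233.871, 633.166, 208.402] pointing down, gripper open.
Joint ranges: [-3.07, 3.07], [-1.43, 2.12], [-1.02, 1.25], [-3.03, 1.67], [-3.05, -0], [-3.03, 3.03]. Speed limits (rad/s): [2.39, 2.39, 3.01, 3.14, 3.14, 3.14].

## Interface

Orientations are given as a unit quaternion [w, x, y, z].
In Python, from bench import robot gives the robot as it stands.
- The arm moves only by the shell command python3 -m inch 'ROWS' [FORCE]. ROWS is JSON, one flat list of numbers, 7 for each row, row after row: the turn, a rotation vector about the tool's x, y, z in rad, then the shift along the tool's x, y, z in m, then the closure, from 0 (fully open) to 1 (shut). A call has 1 to 12 rows; each row is the pose to reach, as a shift and turn from the pose commanded when the call began, along the tool's axes at that moment; what a row does not reach only later rows make up. A row lasts 1/12 s, in which the tool goes at most 41.7 mm and 7.16 degrees, less where a joint would pass 70% of its speed; a pose out of reach is approached as far as the arm can. A call with a gripper value outside its range is refused whole. The fingers move at their own pace and stop on an object; FORCE is the grip in N (left out, the last holds). Time passes only in rows, so rows that repeat a pose let the fingers close. It gives the time, the measured TCP pose, the force and the opening at its end, in the units of the state.
- robot.get_obs(): the state, without advancing time (a new reading comes with each control period).
- robot.camera(name): name is "scene" or "top" or "wrist"; returns a dict with "frame" (400x640x3 uint8, red, green, blue), "fx", "fy", "cx", "cy" (pixels), "R" (3x3) and "t" (3): a world point X has camera coordinates R X + t; the wrist camera has in their place "tool_from_camera" (4x4, takes a point from camera to tool coordinates, whose origin is the TCP and whose axes are the tool frame's). Camera axes: x right, y down, z forward; pixel columns grow to the right and rows downward; lengths in mm; the calibration is good to about 2 mm. A picture is of the moment at which its call begins: read the wrist's pose just before it. There is no depth.
- robot.finish_job(): hands the job in, once; it reports no verdict.
The state is a dict: "t": time; "q": joint angles; "qd": joint speeds; "tau": joint torques, N m; "tool_pos": TCP position; "orientation": TCP orientation; "contact_force": force on the tool from outside, world axes, zero at the start; "wrist_torque": the same for the moment, N m; "finger_gap": finger opening in mm.
Only numpy, scipy, OpenCV 4.12 (cv2) and the standard library are available. Lean on these libraries where they do the work, as an engineer would, in place of code of your own. Each camera call takes 0.05 s, during which the arm holds its last target. There are 200 camera calls.

## Task

The steel lid of the small water bath was taken off for cleaning and laid back on, but it still lies a little too far forward and its hinge pin is drawn out to the right. Slide the lid back until its front lip meets the bath and its hinge knuckles line up with those of the bath, then push the pin all the way in through all the knuckles until its knob head meets the first knuckle. Leave the lid lying closed and do not disturb the small things standing around.

Things in the scene. Friction and masses are not known exactly. Their poses are not given: they have to be found in the camera images.
- bath: Benchtop water bath, white housing 100 (x) x 180 (y) x 80 mm high with an open steel tank; heavy, does not move. Origin: centre of its underside, on the bench. x points to the rear (away from the robot), y along the hinge to the left, z up. The lid lies on its flat steel rim, 80 mm above the origin; its front face is at x = -50 mm. The hinge stands on its rear edge.
- lid: Loose lid of 3 mm steel, 102 x 190 mm, 0.3 to 0.5 kg, with 14 mm deep lips hanging down in front and over both ends of the bath (1.7 mm play at each end, so they guide it). Origin: middle of the sheet's underside; axes as the bath's. It starts 10 to 22 mm too far forward (to the bath's -x), the sheet flat on the rim. Home, its front lip touches the bath's front face.
- lid_handle (a point): Middle of the lid's handle bar: a round bar of 10 mm diameter, 90 mm long along the bath's y, its axis 26 mm above the lid's upper face (29 mm above the lid's origin), on a foot at each end, free underneath, straight above the lid's origin.
- lid_seat (a point): Fixed point of the bath, 80 mm above its origin, where the lid's origin lies when the lid is home. Axes as the bath's.
- hinge_far_end (a point): Fixed point: left end of the hinge, on its axis, 168 mm from hinge_mouth. Knuckles are steel tubes along y, 18 mm outside, 11.5 mm bore, axis 10.5 mm above the rim and 62 mm behind the bath's middle. The bath's three lie at y = -88 to -34, -2 to 22 and 54 to 80 mm; the lid's two, on its rear edge, fit between them with 4 mm gaps.
- hinge_pin: Loose steel pin, 0.07 to 0.12 kg: rod 10 mm thick, 174 mm long, its last 7 mm tapered, with a knob head 22 mm in diameter and 16 mm long. Origin: where rod meets head; y runs along the rod to the tip. It starts with the tip end 42 to 52 mm deep in the bath's first (rightmost) knuckle, the rest sticking out to the right, the head drooping some mm; it slides freely along the bath's y.
- pin_head_end (a point): Middle of the flat outer end face of the pin's head, 16 mm from the pin's origin; this is the face to push on.
- pin_tip (a point): Tip of the pin, 174 mm from its origin.
- hinge_mouth (a point): Fixed point: centre of the outer (right) end face of the bath's first knuckle, on the hinge axis; the pin's origin lies here when the pin is home. Axes as the bath's.
- pin_tip_home (a point): Fixed point on the hinge axis 6 mm beyond the left end of the last knuckle, where the pin's tip is when the pin is home.
- timer: Bystander: flat lab timer, 66 x 66 x 19 mm, left of the bath.
- dropper_bottle: Bystander: white dropper bottle, 24 mm wide, 68 mm high, left of the bath.
- petri_dish: Bystander: petri dish, 63 mm wide, 16 mm high, right of the bath in front of the pin.
- tweezers: Bystander: steel forceps lying flat, 126 mm long, 8 mm high, to the right in front of the pin.

How it is judged (in metres and radians):
On the way, in this order (a step that is already met when the one before it is completed fails the run):
1. the lid is slid home: within 4 mm of its seat and flat (distance between lid and lid_seat below 0.004 m and angle between lid's own z axis and vertical below 0.04 rad), for 0.2 s.
2. the pin is through all the knuckles with its head home (distance between hinge_pin and hinge_mouth below 0.005 m and distance between pin_tip and pin_tip_home below 0.006 m), for 0.2 s.
At the end, for the whole second after the job is handed in: The lid lies flat (within 0.04 rad) and square on the bath, its origin within 4 mm of its seat; the pin runs through all five knuckles, its head within 5 mm of the first knuckle's face and its tip within 6 mm of its home point; lid and pin at rest (all of step 1 and all of step 2 and angle between the x axis of lid and the x axis of bath, either way round below 0.05 rad and linear speed of each of lid, hinge_pin below 0.01 m/s); the robot touches nothing.
It fails at once if a bystander is pushed more than 30 mm (distance of any of timer, dropper_bottle, petri_dish, tweezers from where it was at the start of the episode above 0.03 m).
It fails at once if the dropper bottle is tipped over (angle between dropper_bottle's own z axis and vertical above 0.5 rad).
It also fails if it takes over 45 s, if anything falls off the work surface, if the arm or the gripper's body presses on something with over 40 N, if the wrist force passes 120 N, or if a joint passes its speed limit or range.

## Working session

There is one attempt and no reset: what is moved stays moved. The work goes in short steps, Python scripts to look and compute and a shell command to move; the robot and the scene stay as the last step left them, time stands still between calls to the robot, and variables do not carry over. Pictures are saved under pics/ and viewed, about 8 in all and at most 12, crops included, and the job is handed in when it is done.

```bash
ls; mkdir -p pics; python3 - <<'E'
from bench import robot
import cv2,json
o=robot.get_obs();print({k:o[k] for k in('t','tool_pos','orientation','finger_gap','contact_force')})
for n in('scene','top'):
    c=robot.camera(n);cv2.imwrite(f'pics/{n}0.png',c['frame'][:,:,::-1])
    print(n,c['fx'],c['fy'],c['cx'],c['cy'],c['R'],c['t'])
print(robot.camera('wrist')['tool_from_camera'])
E
```

```text
pics
{'t': 0.0, 'tool_pos': array([233.72780629, 632.68049629, 207.45763969]), 'orientation': array([-6.40866775e-04, -5.71587606e-01,  8.20540607e-01, -5.56751478e-04]), 'finger_gap': 85.14999285444684, 'contact_force': array([-0.25258342,  0.12202605,  0.64837691])}
scene 423.2369038093207 423.2369038093207 318.0926498147969 207.59351094001295 [[ 0.8091298  -0.5876252   0.00236324]
 [-0.27460567 -0.38166734 -0.88256544]
 [ 0.51951967  0.71346104 -0.47018364]] [-352.57398935  234.62788832  618.74454105]
top 442.26888461104875 442.26888461104875 314.5108798722256 197.2059433959698 [[ 0.0286208  -0.99955224  0.00872706]
 [-0.98736842 -0.02963087 -0.15564581]
 [ 0.15583471 -0.00416211 -0.98777438]] [  53.8347353   507.31843904 1040.1129238 ]
[[ 9.99999060e-01 -5.92417612e-04  1.23629905e-03 -1.05823400e+00]
 [ 2.21890509e-04  9.59861831e-01  2.80473200e-01 -7.20302289e+01]
 [-1.35283354e-03 -2.80472663e-01  9.59861060e-01 -1.66409017e+02]
 [ 0.00000000e+00  0.00000000e+00  0.00000000e+00  1.00000000e+00]]
```

View pics/scene0.png

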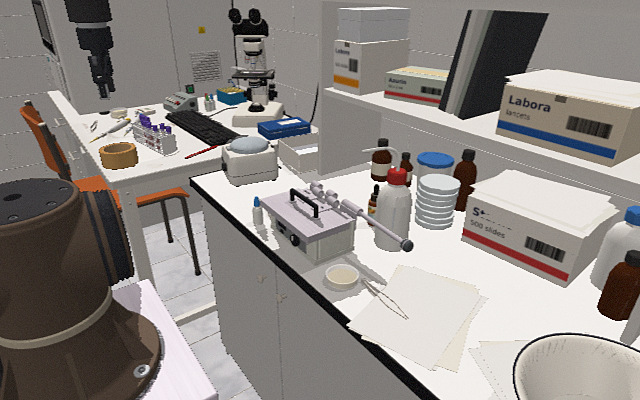

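View pics/top0.png

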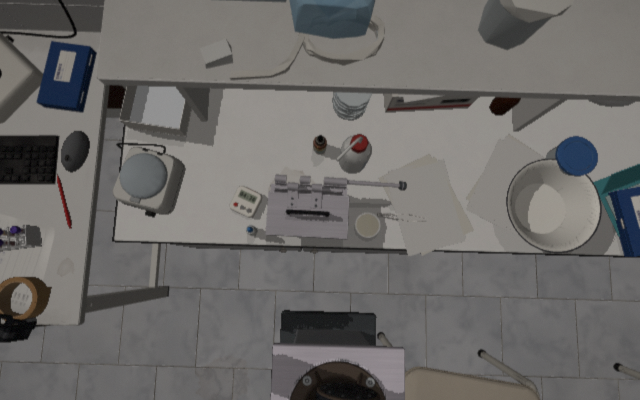

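```bash
python3 - <<'E'
import cv2
t=cv2.imread('pics/top0.png')[160:250,235:435];cv2.imwrite('pics/t1.png',cv2.resize(t,None,fx=4,fy=4,interpolation=cv2.INTER_CUBIC))
t=cv2.imread('pics/scene0.png')[170:300,240:430];cv2.imwrite('pics/s1.png',cv2.resize(t,None,fx=4,fy=4,interpolation=cv2.INTER_CUBIC))
E
```

```text
(no output)
```

View pics/t1.png

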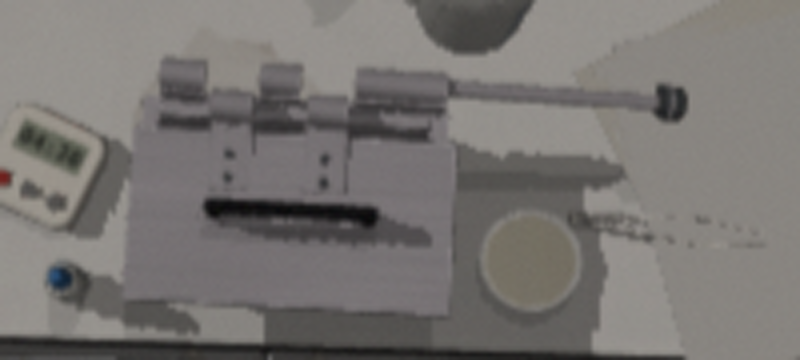

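View pics/s1.png

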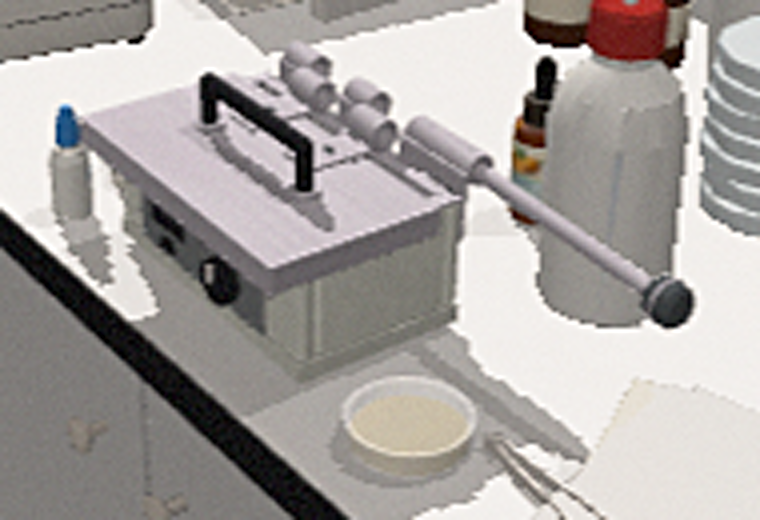

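```bash
cat >h.py <<'E'
import numpy as np
from scipy.spatial.transform import Rotation as Ro
from bench import robot
def proj(c,X):
    p=np.asarray(X)@np.array(c['R']).T+c['t'];return np.array([c['cx']+c['fx']*p[...,0]/p[...,2],c['cy']+c['fy']*p[...,1]/p[...,2]]).T
def tool(o):
    q=o['orientation'];return Ro.from_quat(q,scalar_first=True).as_matrix()
def bw(b,X): # bath->world, b=(x,y,yaw)
    return np.asarray(X)@Ro.from_euler('z',b[2]).as_matrix().T+[b[0],b[1],0]
E
python3 - <<'E'
from h import *
from scipy.optimize import least_squares
T=robot.camera('top');S=robot.camera('scene')
ct=lambda P:(np.array(P)+.5)/4-.5+[235,160]
cs=lambda P:(np.array(P)+.5)/4-.5+[240,170]
tb=[(62,-34,90.5),(62,-88,90.5),(62,-2,90.5),(62,22,90.5),(62,54,90.5),(62,80,90.5)]
tp=ct([(357,82),(447,86),(302,79),(260,77),(207,76),(160,74)])
sb=[(62,-88,90.5),(-50,-90,0),(50,-90,0)];sp=cs([(482,165),(300,375),(460,308)])
th=[(0,45,109),(0,-45,109)];thp=ct([(206,207),(378,216)]);shp=cs([(207,79),(308,146)])
def f(p):
    b=p[:3];d=np.array([p[3],p[4],0])
    return np.r_[(proj(T,bw(b,tb))-tp).ravel(),(proj(S,bw(b,sb))-sp).ravel(),(proj(T,bw(b,th+d))-thp).ravel(),(proj(S,bw(b,th+d))-shp).ravel(),
     (proj(T,p[5:8])-ct((684,103))),(proj(S,p[5:8])-cs((677,306)))]
r=least_squares(f,[600,0,0,-15,0,600,-200,90],loss='soft_l1')
print(r.x.round(3));print(f(r.x).reshape(-1,2).round(2))
b=r.x[:3]
for n,X in(('mouth',(62,-88,90.5)),('far',(62,80,90.5)),('handle',(r.x[3],r.x[4],109)),('handle home',(0,0,109))):print(n,bw(b,X).round(1))
h=r.x[5:8];print('head in bath',(h-[b[0],b[1],0])@Ro.from_euler('z',b[2]).as_matrix())
t=tool(robot.get_obs());print(t)
# other obstacles
E
```

```text
[ 4.77220e+02  8.46950e+01 -1.90000e-02 -1.77570e+01 -6.89000e-01
  5.31770e+02 -1.43528e+02  8.49990e+01]
[[-0.59 -0.02]
 [-0.03  0.08]
 [-0.51  0.07]
 [-0.26  0.07]
 [-0.68 -0.33]
 [-0.03 -0.37]
 [ 0.28  1.1 ]
 [ 0.59  4.63]
 [-0.14  5.18]
 [ 1.37 -0.05]
 [-2.02 -0.4 ]
 [ 0.41  0.64]
 [-0.74  0.19]
 [-0.39  0.47]
 [ 0.45 -0.09]]
mouth [537.6  -4.4  90.5]
far [540.7 163.5  90.5]
handle [459.5  84.3 109. ]
handle home [477.2  84.7 109. ]
head in bath [  58.78877833 -227.16883647   84.99850653]
[[-3.46541862e-01 -9.38034489e-01 -1.85529869e-04]
 [-9.38034237e-01  3.46541905e-01 -6.91358794e-04]
 [ 7.12812268e-04 -6.55513950e-05 -9.99999744e-01]]
```

```bash
python3 -m inch '[0,0,0.6,0.2185,-0.2005,0,0, 0,0,0.6,0.2185,-0.2005,0,0, 0,0,0.6,0.2185,-0.2005,0,0, 0,0,0.6,0.2185,-0.2005,0,0, 0,0,1.236,0.437,-0.401,0,0, 0,0,1.236,0.437,-0.401,0,0, 0,0,1.236,0.437,-0.401,0,0, 0,0,1.236,0.437,-0.401,0,0, 0,0,1.236,0.437,-0.401,0,0, 0,0,1.236,0.437,-0.401,0,0, 0,0,1.236,0.437,-0.401,0,0, 0,0,1.236,0.437,-0.401,0,0]'
python3 - <<'E'
from h import *
S=robot.camera('scene');R=np.array(S['R']);C=-R.T@S['t']
for P in[(612,312)]:
    u=(np.array(P)+.5)/4-.5+[240,170];d=R.T@[(u[0]-S['cx'])/S['fx'],(u[1]-S['cy'])/S['fy'],1];print('bottle base',C-d*C[2]/d[2])
o=robot.get_obs();t=tool(o);print(o['tool_pos'],t.round(4))
print('to handle',t.T@(np.array([459.5,84.3,207])-o['tool_pos']), 'yaw of toolx',np.arctan2(t[1,0],t[0,0]))
E
```

```text
t: 1.25
tool_pos: [423.6, 168.6, 208.8]
orientation: [0.0, 0.01, 1.0, 0.0]
contact_force: [0.7, 0.8, -0.4]
finger_gap: 85.4
bottle base [ 6.01737484e+02 -4.16440660e+01  5.68434189e-14]
[424.64846502 163.22630322 208.61629783] [[-9.998e-01  2.150e-02 -1.000e-04]
 [ 2.150e-02  9.998e-01 -1.100e-03]
 [ 1.000e-04 -1.100e-03 -1.000e+00]]
to handle [-36.53979291 -78.15725975   1.69986248] yaw of toolx 3.120100131797209
```

```bash
python3 -m inch '[0,0,0,-0.018,-0.036,0,0, 0,0,0,-0.036,-0.073,0,0, 0,0,0,-0.036,-0.073,0,0, 0,0,0,-0.036,-0.073,0,0]'
python3 - <<'E'
from h import *
import cv2
o=robot.get_obs();t=tool(o);c=robot.camera('wrist');cv2.imwrite('pics/w1.png',c['frame'][:,:,::-1])
np.savez('w1.npz',R=t,p=o['tool_pos'],K=[c['fx'],c['fy'],c['cx'],c['cy']],M=c['tool_from_camera'])
print(o['tool_pos'],np.arctan2(t[1,0],t[0,0]),c['fx'],c['cx'],c['cy'])
M=np.array(c['tool_from_camera']);Rw=t@M[:3,:3];tw=t@M[:3,3]+o['tool_pos']
c['R']=Rw.T;c['t']=-Rw.T@tw
b=[477.22,84.695,-.019]
print(proj(c,bw(b,[(62,-34,90.5),(62,-88,90.5),(62,-2,90.5),(62,22,90.5),(62,54,90.5),(62,80,90.5),(-17.8,45,109),(-17.8,-45,109)])).round(0))
E
```

```text
t: 1.63
tool_pos: [458.4, 94.8, 208.3]
orientation: [-0.0, 0.012, 1.0, -0.0]
contact_force: [0.1, -0.0, 0.3]
finger_gap: 85.7
[458.40936377  94.77076055 208.29875694] 3.1180062243763973 348.8480574553765 315.8146914908111 202.63982925836032
[[216. 136.]
 [210.  64.]
 [219. 175.]
 [222. 203.]
 [225. 238.]
 [227. 265.]
 [316. 236.]
 [315. 123.]]
```

View pics/w1.png

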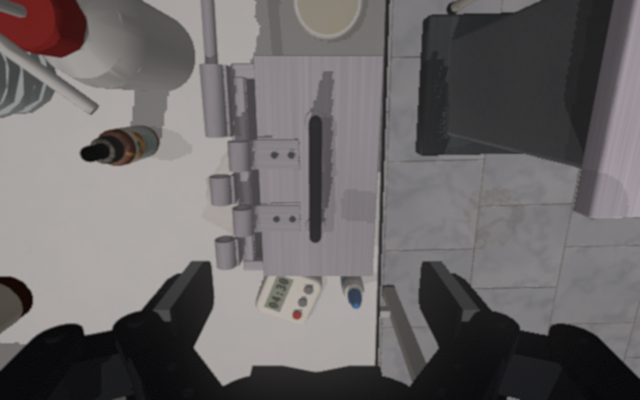

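```bash
python3 -m inch '[0,0,0.004,-0.001,-0.0105,0.02,0.5, 0,0,0.004,-0.001,-0.0105,0.05,0.5, 0,0,0.004,-0.001,-0.0105,0.08,0.5, 0,0,0.004,-0.001,-0.0105,0.105,0.5, 0,0,0.004,-0.001,-0.0105,0.116,0.5, 0,0,0.004,-0.001,-0.0105,0.116,0.5, 0,0,0.004,-0.001,-0.0105,0.116,0.5]' 30
```

```text
t: 2.27
tool_pos: [458.4, 87.2, 92.4]
orientation: [-0.0, 0.01, 1.0, -0.0]
contact_force: [-0.7, 0.7, -0.1]
finger_gap: 42.8
```

```bash
python3 -m inch '[0,0,0,0,0,0,0.7, 0,0,0,0,0,0,0.85, 0,0,0,0,0,0,1, 0,0,0,0,0,0,1, 0,0,0,0,0,0,1, 0,0,0,0,0,0,1]' 30
```

```text
t: 2.77
tool_pos: [458.9, 86.3, 92.7]
orientation: [0.0, 0.012, 1.0, 0.0]
contact_force: [0.2, -0.1, 0.3]
finger_gap: 0.3
```

```bash
python3 - <<'E'
from h import *
import cv2
t=robot.camera('scene')['frame'][150:290,220:420,::-1];a=cv2.resize(t,None,fx=3,fy=3)
w=robot.camera('wrist')['frame'][:,:,::-1];a2=cv2.resize(w[:,170:470],(450,600))[:420]
cv2.imwrite('pics/m2.png',cv2.resize(np.hstack([a[:, :600],a2]),(800,320)))
E
```

```text
(no output)
```

View pics/m2.png

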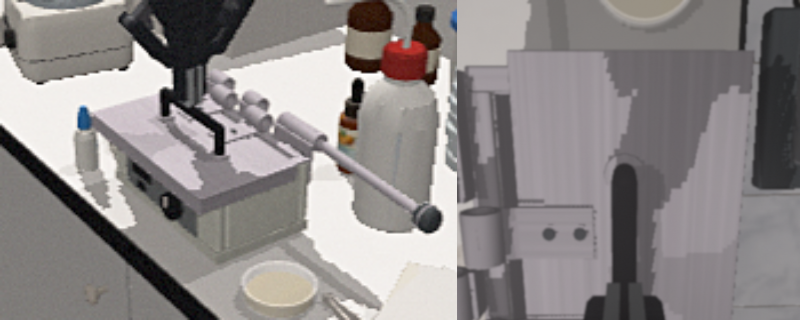

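```bash
cat >fit.py <<'E'
from h import *
from scipy.optimize import least_squares
T=robot.camera('top');S=robot.camera('scene')
d=np.load('w1.npz');M=d['M'];Rw=d['R']@M[:3,:3];tw=d['R']@M[:3,3]+d['p'];K=d['K']
W=dict(fx=K[0],fy=K[1],cx=K[2],cy=K[3],R=Rw.T,t=-Rw.T@tw)
ct=lambda P:(np.array(P)+.5)/4-.5+[235,160]
cs=lambda P:(np.array(P)+.5)/4-.5+[240,170]
kn=[(62,-34,90.5),(62,-88,90.5),(62,-2,90.5),(62,22,90.5),(62,54,90.5),(62,80,90.5)]
tp=ct([(357,82),(447,86),(302,79),(260,77),(207,76),(160,74)])
wp=np.array([(217,136),(208,64),(219,175),(222,204),(225,238),(227,268)])
sb=[(62,-88,90.5),(-50,-90,0),(50,-90,0)];sp=cs([(482,165),(300,375),(460,308)])
th=[(0,48,109),(0,-48,109)];thp=ct([(206,207),(378,216)]);shp=cs([(207,79),(308,146)]);whp=np.array([(316,241),(315,117)])
def f(p):
    b=p[:3];d=np.array([p[3],p[4],p[8]]);z=[0,0,p[8]]
    g=lambda c,X,q:(proj(c,X)-q).ravel()
    return np.r_[g(T,bw(b,kn)+z,tp),g(W,bw(b,kn)+z,wp),g(S,bw(b,sb)+z,sp),g(T,bw(b,th+d),thp),g(W,bw(b,th+d),whp),g(S,bw(b,th+d),shp),
     g(T,p[5:8],ct((684,103))),g(S,p[5:8],cs((677,306)))]
r=least_squares(f,[600,0,0,-15,0,600,-200,90,0],loss='soft_l1')
print(r.x.round(3));print(f(r.x).reshape(-1,2).round(1).tolist())
for q in [(458.9,86.3,92.7),(458.9,86.3,133)]:print(proj(S,np.array(q)))
E
python3 fit.py
```

```text
[ 4.76157e+02  8.39320e+01 -1.50000e-02 -1.69720e+01 -5.85000e-01
  5.31770e+02 -1.43528e+02  8.49990e+01  4.06400e+00]
[[-0.3, 0.0], [0.3, 0.1], [-0.3, 0.2], [-0.1, 0.2], [-0.6, -0.1], [0.0, -0.1], [-1.3, 0.2], [1.3, -0.8], [0.2, 0.8], [-0.3, -0.0], [-0.2, 1.5], [0.2, -1.1], [0.3, -0.5], [0.6, 3.3], [-0.1, 3.8], [0.3, -0.1], [-0.3, -0.5], [0.2, -1.1], [0.1, 0.4], [-0.4, -1.4], [0.3, -0.9], [-0.4, 0.5], [0.4, -0.1]]
[302.73408121 204.62388867]
[302.44125838 186.97627376]
```

```bash
python3 - <<'E'
from h import *
import cv2
o=robot.get_obs();print(o['tool_pos'],o['finger_gap'])
t=robot.camera('scene')['frame'][165:225,265:345,::-1];a=cv2.resize(t,(400,300),interpolation=2)
w=robot.camera('wrist')['frame'][200:400,220:420,::-1];a2=cv2.resize(w,(400,400),interpolation=2)[:300]
cv2.imwrite('pics/m3.png',np.hstack([a,a2]))
E
```

```text
[458.76261504  86.21185503  92.44258708] -0.2887436466370815
```

View pics/m3.png

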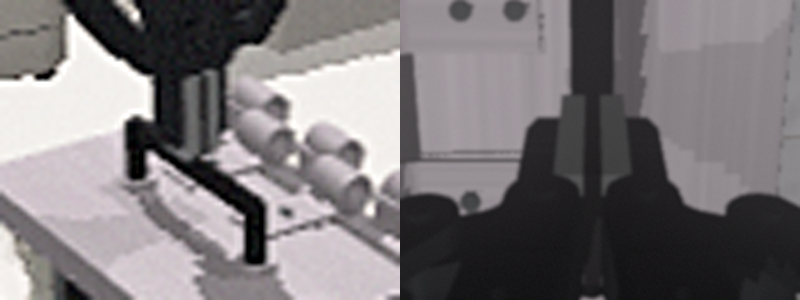

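```bash
python3 - <<'E'
from h import *
d=np.load('w1.npz');M=np.linalg.inv(d['M']);K=d['K']
for z in(0,-10,-20,-30,-40):
  for y in (0,-11):
    p=M[:3,:3]@[0,y,z]+M[:3,3];print(z,y,K[2]+K[0]*p[0]/p[2],K[3]+K[1]*p[1]/p[2])
E
```

```text
0 0 317.55691080521564 244.02128108279678
0 -11 317.5825470872008 223.8689588759267
-10 0 317.6413257990621 252.10627607932494
-10 -11 317.66999500974845 230.94385898028165
-20 0 317.73584817486176 261.1593234181673
-20 -11 317.7681185205164 238.88245850725767
-30 0 317.84240883280626 271.365358472496
-30 -11 317.87899960718426 247.85319890660287
-40 0 317.963463958324 282.9596267359589
-40 -11 318.00529927963635 258.0713669291101
```

```bash
python3 -m inch '[0,0,0,0,0,0,0.5, 0,0,0,0,0,0,0.5, 0,0,0,0,0,0,0.5, 0,0,0,0,0,0.006,0.5, 0,0,0,0,0,0.012,0.5, 0,0,0,0,0,0.012,0.5]' 30
```

```text
t: 3.57
tool_pos: [457.9, 85.8, 79.0]
orientation: [-0.001, 0.012, 1.0, -0.0]
contact_force: [-1.1, -1.1, -0.3]
finger_gap: 42.5
```

```bash
python3 -m inch '[0,0,0,0,0,0.003,0.5, 0,0,0,0,0,0.006,0.5, 0,0,0,0,0,0.006,0.5, 0,0,0,0,0,0.006,0.5]' 30; python3 - <<'E'
from h import *
import cv2
t=robot.camera('scene')['frame'][165:225,265:345,::-1];a=cv2.resize(t,(400,300),interpolation=2)
w=robot.camera('wrist')['frame'][200:400,200:440,::-1];a2=cv2.resize(w,(400,333),interpolation=2)[:300]
cv2.imwrite('pics/m4.png',np.hstack([a,a2]))
E
```

```text
t: 3.9
tool_pos: [458.7, 86.2, 74.2]
orientation: [-0.0, 0.011, 1.0, -0.0]
contact_force: [0.4, 0.6, 0.5]
finger_gap: 42.5
```

View pics/m4.png

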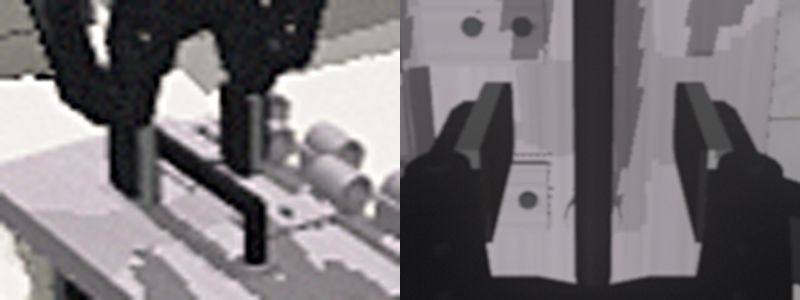

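```bash
python3 -m inch '[0,0,0,0,0,0,0.7, 0,0,0,0,0,0,0.8, 0,0,0,0,0,0,0.9, 0,0,0,0,0,0,1, 0,0,0,0,0,0,1, 0,0,0,0,0,0,1]' 30
```

```text
t: 4.5
tool_pos: [458.9, 86.3, 74.6]
orientation: [0.0, 0.011, 1.0, 0.0]
contact_force: [-1.0, -0.8, 1.9]
finger_gap: 9.2
```

```bash
python3 -m inch '[0,0,0,-0.004,0,0,1, 0,0,0,-0.008,0,0,1, 0,0,0,-0.012,0,0,1, 0,0,0,-0.014,0,0,1, 0,0,0,-0.014,0,0,1, 0,0,0,-0.014,0,0,1]'; python3 -m inch '[0,0,0,-0.001,0,0,1, 0,0,0,-0.002,0,0,1, 0,0,0,-0.002,0,0,1, 0,0,0,-0.002,0,0,1]';python3 -m inch '[0,0,0,-0.0005,0,0,1, 0,0,0,-0.001,0,0,1, 0,0,0,-0.001,0,0,1, 0,0,0,-0.001,0,0,1]'
```

```text
t: 5.0
tool_pos: [472.3, 85.5, 74.6]
orientation: [-0.001, 0.012, 1.0, -0.0]
contact_force: [-4.4, -0.7, 7.4]
finger_gap: 8.7
t: 5.33
tool_pos: [473.8, 85.4, 74.6]
orientation: [-0.001, 0.012, 1.0, -0.0]
contact_force: [-5.3, -0.1, 8.3]
finger_gap: 8.7
t: 5.67
tool_pos: [474.7, 85.4, 74.6]
orientation: [-0.001, 0.012, 1.0, -0.0]
contact_force: [-6.9, 0.5, 9.2]
finger_gap: 8.9
```

```bash
for i in 1 2 3; do python3 -m inch '[0,0,0,-0.0005,0,0,1, 0,0,0,-0.001,0,0,1, 0,0,0,-0.001,0,0,1]' | grep -E 'tool|force'; done
```

```text
tool_pos: [475.6, 85.3, 74.5]
contact_force: [-6.7, 0.9, 9.4]
tool_pos: [475.9, 85.2, 74.5]
contact_force: [-9.7, 2.5, 12.8]
tool_pos: [475.9, 85.2, 74.5]
contact_force: [-15.2, 4.1, 16.4]
```

```bash
python3 -m inch '[0,0,0,0.001,0,0,1, 0,0,0,0.001,0,0,0.6, 0,0,0,0.001,0,0,0.5, 0,0,0,0.001,0,0,0.5, 0,0,0,0.001,0,-0.03,0.5, 0,0,0,0.001,0,-0.07,0.5, 0,0,0,0.001,0,-0.11,0.5, 0,0,0,0.001,0,-0.115,0.5, 0,0,0,0.001,0,-0.115,0.5]'; python3 - <<'E'
from h import *
import cv2
o=robot.get_obs();t=tool(o);c=robot.camera('wrist')
np.savez('w2.npz',R=t,p=o['tool_pos'],K=[c['fx'],c['fy'],c['cx'],c['cy']],M=c['tool_from_camera'])
cv2.imwrite('pics/w3.png',cv2.resize(c['frame'][0:300,100:500,::-1],None,fx=2,fy=2,interpolation=2))
print(o['tool_pos'])
E
```

```text
t: 7.17
tool_pos: [479.8, 86.7, 192.6]
orientation: [0.003, 0.011, 1.0, 0.002]
contact_force: [-0.2, 0.7, -0.4]
finger_gap: 43.1
[479.78177101  86.73785523 192.64875197]
```

View pics/w3.png

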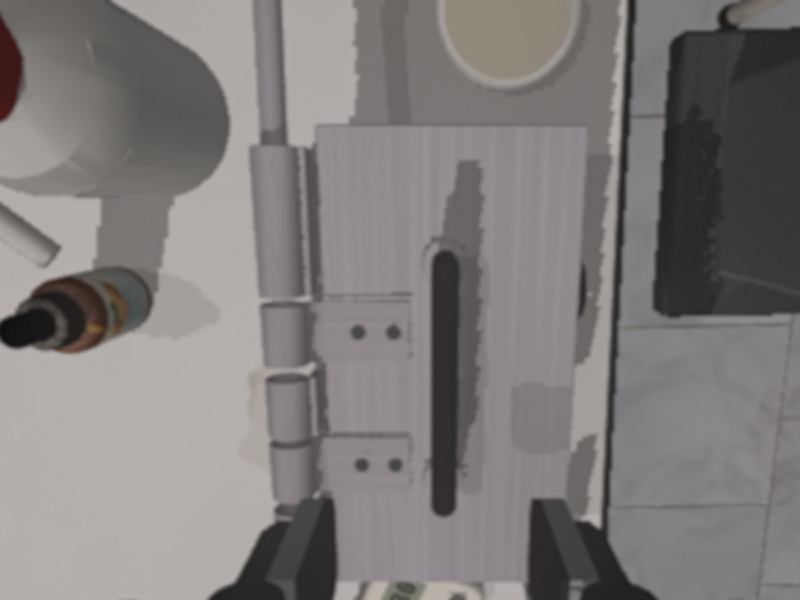

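```bash
sed -i '/^r=/,$d' fit.py; cat >p.py <<'E'
from fit import *
for z in(0,100,120,140,160,180):print(z,proj(S,np.array([602,-42,z])).round(),proj(T,np.array([602,-42,z])).round())
# lid check: handle ends in w3 crop
d=np.load('w2.npz');M=d['M'];Rw=d['R']@M[:3,:3];tw=d['R']@M[:3,3]+d['p'];K=d['K']
W=dict(fx=K[0],fy=K[1],cx=K[2],cy=K[3],R=Rw.T,t=-Rw.T@tw)
b=[476.2,83.9,-.015]
print((2*(proj(W,bw(b,kn+[(0,45,109),(0,-45,109)])+[0,0,2])-[100,0])).round())
o=robot.get_obs();t=tool(o);print(o['tool_pos'],o['orientation'],Ro.from_matrix(t).as_euler('zyx'))
E
python3 p.py
```

```text
0 [393. 248.] [359. 164.]
100 [397. 206.] [363. 154.]
120 [398. 197.] [364. 152.]
140 [399. 188.] [365. 149.]
160 [400. 179.] [366. 147.]
180 [401. 170.] [368. 145.]
[[281. 295.]
 [271. 144.]
 [287. 376.]
 [291. 434.]
 [296. 507.]
 [300. 563.]
 [445. 505.]
 [445. 269.]]
[477.30170449  85.6277873  188.58237436] [-5.24771583e-04  1.16502929e-02  9.99931985e-01 -1.43760051e-04] [-3.11829168e+00 -1.05282167e-03  3.14131738e+00]
```

```bash
python3 -m inch '[0,-0.04,0,-0.010,-0.04,0,1, 0,-0.08,0,-0.020,-0.08,0,1, 0,-0.12,0,-0.030,-0.12,0,1, 0,-0.15,0,-0.040,-0.16,0,1, 0,-0.15,0,-0.048,-0.20,0,1, 0,-0.15,0,-0.055,-0.24,0,1, 0,-0.15,0,-0.061,-0.264,0,1, 0,-0.15,0,-0.061,-0.264,0.03,1, 0,-0.15,0,-0.061,-0.264,0.06,1, 0,-0.15,0,-0.061,-0.264,0.08,1, 0,-0.15,0,-0.061,-0.264,0.08,1, 0,-0.15,0,-0.061,-0.264,0.08,1]'; python3 - <<'E'
from h import *
import cv2
o=robot.get_obs();t=tool(o);print(o['tool_pos'],t.round(3).tolist())
a=cv2.resize(robot.camera('scene')['frame'][150:290,290:490,::-1],(560,392),interpolation=2)
b=cv2.resize(robot.camera('top')['frame'][140:230,330:430,::-1],(240,216),interpolation=2)
cv2.imwrite('pics/m5.png',np.hstack([a,np.vstack([b,np.zeros((176,240,3),'u1')])]))
E
```

```text
t: 8.32
tool_pos: [531.4, -179.7, 107.6]
orientation: [0.073, 0.011, 0.997, -0.001]
contact_force: [-0.8, 0.3, 1.1]
finger_gap: 0.1
[ 531.36675853 -179.71382636  107.59689108] [[-0.989, 0.023, 0.145], [0.023, 1.0, -0.004], [-0.145, -0.0, -0.989]]
```

View pics/m5.png

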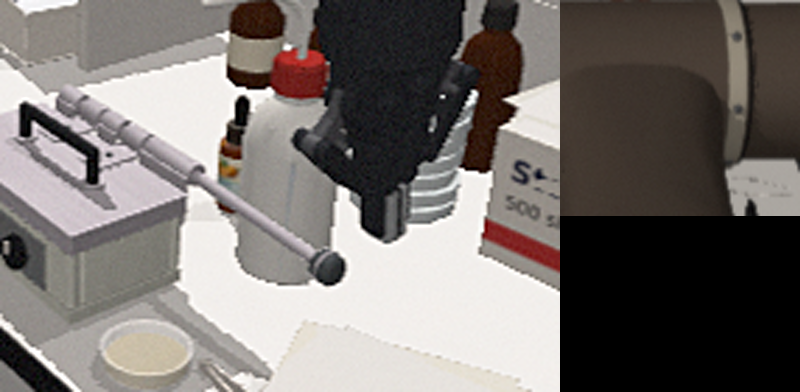

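```bash
python3 -m inch '[0,0,0,0.003,0,0.02,1, 0,0,0,0.007,0,0.0465,1, 0,0,0,0.007,0.005,0.0465,1, 0,0,0,0.007,0.01,0.0465,1, 0,0,0,0.007,0.015,0.0465,1, 0,0,0,0.007,0.015,0.0465,1]'; python3 -m inch '[0,0,0,0,0.005,0,1, 0,0,0,0,0.01,0,1, 0,0,0,0,0.015,0,1, 0,0,0,0,0.02,0,1, 0,0,0,0,0.025,0,1,  0,0,0,0,0.025,0,1]'; python3 - <<'E'
from h import *
import cv2
o=robot.get_obs();t=tool(o);print(o['tool_pos'],t.round(3).tolist())
a=cv2.resize(robot.camera('scene')['frame'][180:280,310:450,::-1],(420,300),interpolation=2)
b=cv2.resize(robot.camera('wrist')['frame'][100:300,190:440,::-1],(375,300),interpolation=2)
cv2.imwrite('pics/m6.png',np.hstack([a,b]))
E
```

```text
t: 8.92
tool_pos: [534.5, -163.6, 64.5]
orientation: [0.076, 0.011, 0.997, -0.001]
contact_force: [0.2, -1.0, -0.3]
finger_gap: -0.3
t: 9.42
tool_pos: [534.2, -140.5, 63.8]
orientation: [0.076, 0.011, 0.997, -0.002]
contact_force: [-0.5, -8.5, 5.0]
finger_gap: 0.2
[ 534.22634897 -140.50331042   63.81716223] [[-0.988, 0.023, 0.151], [0.022, 1.0, -0.005], [-0.151, -0.002, -0.989]]
```

View pics/m6.png

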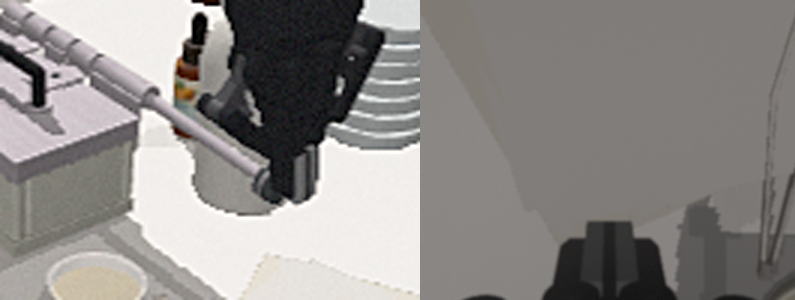

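```bash
for i in 1 2; do python3 -m inch '[0,0,0,0,0.004,0,1, 0,0,0,0,0.008,0,1, 0,0,0,0,0.012,0,1, 0,0,0,0,0.012,0,1]'| grep -E 't:|tool|force'; done
```

```text
t: 9.85
tool_pos: [534.6, -129.4, 64.1]
contact_force: [-0.5, -14.9, 6.5]
t: 10.18
tool_pos: [535.0, -118.1, 64.5]
contact_force: [0.0, -20.6, 8.7]
```

```bash
python3 -m inch '[0,0,0,0,0,-0.002,1, 0,0,0,0,0.003,-0.003,1, 0,0,0,0,0.006,-0.0035,1, 0,0,0,0,0.01,-0.004,1, 0,0,0,0,0.01,-0.004,1]'| grep -E 't:|tool|force'; python3 - <<'E'
from h import *
import cv2
cv2.imwrite('pics/s7.png',robot.camera('scene')['frame'][:,:,::-1])
f=robot.camera('scene')['frame'].astype(int)
# dark profile along hinge axis line in the scene (mouth -> right)
S=robot.camera('scene')
for y in range(0,-170,-8):
    u=proj(S,np.array([537+.017*(y+5),y,92.])) ; print(y,u.round().astype(int),f[int(u[1]+.5),int(u[0]+.5)].sum()//3, end=' | ')
E
```

```text
t: 10.6
tool_pos: [534.6, -106.1, 67.8]
contact_force: [-0.5, -6.6, 4.4]
0 [359 211] 117 | -8 [361 212] 172 | -16 [364 214] 196 | -24 [367 215] 190 | -32 [369 217] 210 | -40 [372 219] 201 | -48 [375 220] 189 | -56 [378 222] 182 | -64 [380 224] 204 | -72 [383 225] 182 | -80 [386 227] 107 | -88 [389 229] 30 | -96 [392 231] 24 | -104 [395 233] 110 | -112 [398 235] 44 | -120 [401 236] 129 | -128 [405 238] 121 | -136 [408 240] 253 | -144 [411 242] 238 | -152 [414 244] 239 | -160 [418 246] 238 | -168 [421 248] 239 |
```

```bash
for i in 1 2; do python3 -m inch '[0,0,0,0,0.004,-0.0005,1, 0,0,0,0,0.008,-0.001,1, 0,0,0,0,0.012,-0.0012,1, 0,0,0,0,0.016,-0.0015,1, 0,0,0,0,0.016,-0.0015,1]'| grep -E 't:|tool|force'; done
```

```text
t: 11.17
tool_pos: [534.2, -88.9, 68.4]
contact_force: [0.4, -0.0, -1.1]
t: 11.58
tool_pos: [534.2, -72.7, 69.3]
contact_force: [0.2, 0.6, 0.4]
```

```bash
cat >prof.py <<'E'
from h import *
S=robot.camera('scene');f=S['frame'].astype(int)
for y in range(0,-170,-6):
    u=proj(S,np.array([537+.017*(y+5),y,92.])) ; print(y,f[int(u[1]+.5),int(u[0]+.5)].sum()//3, end=' | ')
E
python3 prof.py
```

```text
0 115 | -6 168 | -12 200 | -18 200 | -24 205 | -30 194 | -36 180 | -42 84 | -48 18 | -54 26 | -60 20 | -66 79 | -72 106 | -78 64 | -84 143 | -90 148 | -96 141 | -102 139 | -108 141 | -114 133 | -120 130 | -126 127 | -132 106 | -138 239 | -144 238 | -150 239 | -156 240 | -162 239 | -168 239 |
```

```bash
for i in 1 2; do python3 -m inch '[0,0,0,0,0.004,-0.0002,1, 0,0,0,0,0.008,-0.0004,1, 0,0,0,0,0.012,-0.0006,1, 0,0,0,0,0.016,-0.0008,1, 0,0,0,0,0.016,-0.0008,1]'| grep -E 't:|tool|force'; done; python3 prof.py
```

```text
t: 12.05
tool_pos: [534.5, -56.9, 70.2]
contact_force: [-0.2, -0.4, -0.1]
t: 12.47
tool_pos: [534.6, -40.9, 70.9]
contact_force: [-0.3, -1.5, 0.1]
0 120 | -6 74 | -12 10 | -18 27 | -24 19 | -30 29 | -36 107 | -42 77 | -48 143 | -54 137 | -60 135 | -66 143 | -72 141 | -78 145 | -84 148 | -90 145 | -96 140 | -102 145 | -108 142 | -114 138 | -120 133 | -126 129 | -132 108 | -138 239 | -144 238 | -150 240 | -156 237 | -162 238 | -168 239 |
```

```bash
python3 -m inch '[0,0,0,0,0.003,0,1, 0,0,0,0,0.006,0,1, 0,0,0,0,0.006,0,1]'| grep -E 't:|tool|force'; for i in 1 2 3; do python3 -m inch '[0,0,0,0,0.0015,0,1, 0,0,0,0,0.0015,0,1, 0,0,0,0,0.0015,0,1]'| grep -E 't:|tool|force'; done
```

```text
t: 12.77
tool_pos: [534.7, -35.2, 70.9]
contact_force: [-0.2, -1.2, -0.7]
t: 13.02
tool_pos: [534.8, -33.9, 70.9]
contact_force: [-1.4, -1.2, 0.5]
t: 13.27
tool_pos: [534.8, -32.5, 70.9]
contact_force: [0.1, -3.2, 0.1]
t: 13.52
tool_pos: [534.7, -31.5, 70.9]
contact_force: [0.5, -6.4, 0.9]
```

```bash
for i in 1 2 3; do python3 -m inch '[0,0,0,0,0.0015,0,1, 0,0,0,0,0.0015,0,1, 0,0,0,0,0.0015,0,1]'| grep -E 't:|tool|force'; done
```

```text
t: 13.77
tool_pos: [534.5, -31.1, 70.9]
contact_force: [3.0, -13.5, -0.0]
t: 14.02
tool_pos: [534.3, -30.8, 70.9]
contact_force: [4.0, -22.7, 0.7]
t: 14.27
tool_pos: [534.1, -30.5, 71.0]
contact_force: [7.3, -30.5, 0.6]
```

```bash
python3 -m inch '[0,0,0,0,-0.02,0,1, 0,0,0,0,-0.05,0,1, 0,0,0,0,-0.09,0,1, 0,0,0,0,-0.13,0,1, 0,0,0,0,-0.17,-0.02,1, 0,0,0,0,-0.20,-0.06,1, 0,0,0,0,-0.23,-0.10,1, 0,0,0,0,-0.26,-0.13,1, 0,0,0,0,-0.29,-0.13,1, 0,0,0,0,-0.29,-0.13,1, 0,0,0,0,-0.29,-0.13,1]'; python3 - <<'E'
from h import *
import cv2
s=robot.camera('scene')['frame'];t=robot.camera('top')['frame']
a=cv2.resize(s[170:280,240:410,::-1],(510,330),interpolation=2)
b=cv2.resize(t[165:245,240:400,::-1],(640,320),interpolation=2)
c=np.zeros((650,640,3),'u1');c[:330,:510]=a;c[330:]=b
cv2.imwrite('pics/fin.png',cv2.resize(c,(590,600)))
E
```

```text
t: 15.18
tool_pos: [509.4, -318.2, 200.6]
orientation: [0.076, 0.013, 0.997, -0.001]
contact_force: [0.0, 1.2, -0.2]
finger_gap: -0.2
```

View pics/fin.png

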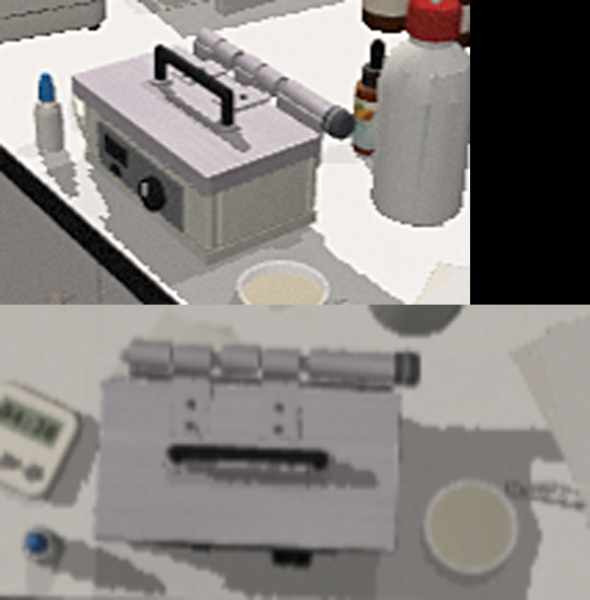

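The picture shows the lid closed and square with the five knuckles in line. The pin head sits against the first knuckle (395,368 in the lower half) and the tip just shows at the left end (125,355). The bystanders look undisturbed, so I am handing in.

```bash
python3 -c "
from bench import robot
o=robot.get_obs();print(o['t'],o['contact_force']);print(robot.finish_job())"
```

```text
15.2833 [-0.87883345  0.36254534  0.16939421]
the job is handed in; nothing more can be done
None
```

I slid the lid home by its handle, pushed the pin all the way in, backed the arm clear and handed in at about 15.3 s of the 45 s allowed. The hand-in gives no verdict.

- **Lid:** It moved back 17 mm and then stopped against its front lip. That agrees with the 17 to 18 mm offset I had measured in the images.
- **Pin:** The closed fingers pushed on the head's end face until it stopped firmly. That was within about 1 mm of the predicted position, with 30 N on the wrist.
- **Last checks:** The final pictures show the lid closed and square, and the five knuckles in line. The head is against the first knuckle, the tip just shows at the far end, and the bystanders look undisturbed. The robot was clear of everything. I judged these by eye and did not measure the final positions to the millimetre.

Three things went wrong or disagreed on the way:

- **Missed grasp:** The first grasp closed above the handle bar. In the pictures the fingertips sat about 20 mm higher than the reported tool position, so I went 18 mm lower and it gripped.
- **Camera fit:** The bath's bottom corners disagreed with my position fit by 3 to 5 pixels. Everything else fitted to within about 1.5 pixels.
- **Pin binding:** Partway in, the pushing force rose to about 21 N. Raising the fingertips by about 3 mm brought it down, and the pin then slid freely.

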